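Put the clean vials away with their own kind

TASK

Clear the clean empty glass off the bench into the tray of blue bins: stand each loose jar or vial upright, cap up, on the floor of the bin that already holds one of exactly its own kind and size, setting it down gently without dropping or knocking it over. The two short vials that match none of those in the bins do not belong: leave them standing where they are.

Things in the scene. Friction and masses are not known exactly. Their poses are not given: they have to be found in the camera images.
- jar: Squat straight-walled clear glass jar with a wide ribbed black screw cap, 44 mm diameter, 50 mm tall (cap 43 mm across, top 15 mm). Rigid, empty, capped, stands upright on the bench at the start. Origin: centre of its underside; z along its axis, up through the cap. Belongs in the bin that already holds one like it.
- vial: Medium clear glass vial with a ribbed black screw cap, 28 mm diameter, 61 mm tall (cap 24.5 mm across, top 14 mm). Rigid, empty, capped, stands upright on the bench at the start. Origin: centre of its underside; z along its axis, up through the cap. Belongs in the bin that already holds one like it.
- slim_vial: Slender clear glass vial with a ribbed black screw cap, 19 mm diameter, 65 mm tall (cap 18 mm across, top 13 mm). Rigid, empty, capped, stands upright on the bench at the start. Origin: centre of its underside; z along its axis, up through the cap. Belongs in the bin that already holds one like it.
- headspace_vial: Tall clear glass vial with a narrow neck and a crimped aluminium cap, 23 mm diameter up to 59 mm, then a 16 mm neck and a 20.4 mm cap (top 8 mm), 75 mm tall in all. Rigid, empty, capped, stands upright on the bench at the start. Origin: centre of its underside; z along its axis, up through the cap. Belongs in the bin that already holds one like it.
- short_slim_vial: Look-alike of the slender vial but shorter and of a kind no bin holds: clear glass, ribbed black screw cap, 15 mm diameter, 45 mm tall. Rigid, empty, capped, stands upright on the bench at the start. Origin: centre of its underside; z along its axis, up through the cap.
- short_headspace_vial: Look-alike of the tall crimped vial but shorter and of a kind no bin holds: clear glass, narrow neck, crimped aluminium cap, 23 mm diameter, 46 mm tall. Rigid, empty, capped, stands upright on the bench at the start. Origin: centre of its underside; z along its axis, up through the cap.
- bin_jar: Shallow open blue bin, fixed, that already holds one squat jar, fast and upright at x = +30 mm, y = 0. Outside 118 mm along x, 76 mm along y, 18 mm high; walls, floor 2.5 mm; origin: centre of its underside, z up. Free half: middle at x = -26 mm, y = 0. The four bins stand in any order side by side along y, 80 mm apart, in the steel tray.
- bin_vial: Shallow open blue bin, fixed, that already holds one medium screw-cap vial, fast and upright at x = +30 mm, y = 0. Outside 118 mm along x, 76 mm along y, 18 mm high; walls, floor 2.5 mm; origin: centre of its underside, z up. Free half: middle at x = -26 mm, y = 0. Bins stand in a steel tray, floor 3 mm thick, rim 20 mm above the bench and 10 mm outside the bins, a low lug 23 mm out at each end.
- bin_slim_vial: Shallow open blue bin, fixed, that already holds one slender screw-cap vial, fast and upright at x = +30 mm, y = 0. Outside 118 mm along x, 76 mm along y, 18 mm high; walls, floor 2.5 mm; origin: centre of its underside, z up. Free half: middle at x = -26 mm, y = 0. The four bins stand in any order side by side along y, 80 mm apart, in the steel tray.
- bin_headspace_vial: Shallow open blue bin, fixed, that already holds one tall crimped vial, fast and upright at x = +30 mm, y = 0. Outside 118 mm along x, 76 mm along y, 18 mm high; walls, floor 2.5 mm; origin: centre of its underside, z up. Free half: middle at x = -26 mm, y = 0. Bins stand in a steel tray, floor 3 mm thick, rim 20 mm above the bench and 10 mm outside the bins, a low lug 23 mm out at each end.

How it is judged:
At the end, for the whole second after the job is handed in: Jar, medium, slender and tall crimped vial each upright (0.15 rad) on the floor of the bin of their kind (within 50 mm along x, 30 mm along y of its centre, at most 5.5 mm above its floor), released, at rest; both short look-alikes upright within 15 mm of their start (x of jar in the frame of bin_jar between -0.05 and 0.05 m and y of jar in the frame of bin_jar between -0.03 and 0.03 m and z of jar in the frame of bin_jar between -0.003 and 0.008 m and angle between each of jar, vial, slim_vial, headspace_vial, short_slim_vial, short_headspace_vial's own z axis and vertical below 0.15 rad and linear speed of each of jar, vial, slim_vial, headspace_vial below 0.02 m/s and angular speed of each of jar, vial, slim_vial, headspace_vial below 0.3 rad/s and contact force between the fingers and jar below 0.05 N and x of vial in the frame of bin_vial between -0.05 and 0.05 m and y of vial in the frame of bin_vial between -0.03 and 0.03 m and z of vial in the frame of bin_vial between -0.003 and 0.008 m and contact force between the fingers and vial below 0.05 N and x of slim_vial in the frame of bin_slim_vial between -0.05 and 0.05 m and y of slim_vial in the frame of bin_slim_vial between -0.03 and 0.03 m and z of slim_vial in the frame of bin_slim_vial between -0.003 and 0.008 m and contact force between the fingers and slim_vial below 0.05 N and x of headspace_vial in the frame of bin_headspace_vial between -0.05 and 0.05 m and y of headspace_vial in the frame of bin_headspace_vial between -0.03 and 0.03 m and z of headspace_vial in the frame of bin_headspace_vial between -0.003 and 0.008 m and contact force between the fingers and headspace_vial below 0.05 N and distance of each of short_slim_vial, short_headspace_vial from where it was at the start of the episode below 0.015 m); the robot touches nothing.
It fails at once if a jar or vial was dropped or knocked over (faster than 0.6 m/s while not held, or tipped over 1 rad) ((contact force between the fingers and jar below 0.01 N and linear speed of jar above 0.6 m/s) or (contact force between the fingers and vial below 0.01 N and linear speed of vial above 0.6 m/s) or (contact force between the fingers and slim_vial below 0.01 N and linear speed of slim_vial above 0.6 m/s) or (contact force between the fingers and headspace_vial below 0.01 N and linear speed of headspace_vial above 0.6 m/s) or angle between any of jar, vial, slim_vial, headspace_vial's own z axis and vertical above 1 rad).
It fails at once if the short slim vial, which does not belong, was shifted by more than 15 mm (distance of short_slim_vial from where it was at the start of the episode above 0.015 m).
It fails at once if the short headspace vial, which does not belong, was shifted by more than 15 mm (distance of short_headspace_vial from where it was at the start of the episode above 0.015 m).
It also fails if it takes over 102 s, if anything falls off the work surface, if the arm or the gripper's body presses on something with over 40 N, if the wrist force passes 120 N, or if a joint passes its speed limit or range.

ROBOT

A 7-joint arm with a two-finger parallel gripper is mounted at the origin on the work surface. World frame = base frame: x ahead of the robot, y to its left, z up, the work surface at z = 0. Lengths are in m, angles in rad, forces in N, time in s.
With the tool pointing down it reaches from about 0.4 to 0.85 m from the base axis. Payload 10.4 kg.
Tool frame: the origin (TCP) lies at the very end of the fingers, on their centre line; the grasp point (between the pads) lies 19 mm behind it (manip.pinch_z is the distance from the TCP to the grasp point, in m); z points along the fingers, y is the line along which they close (so a half turn about z gives the same grasp; the last joint's range is limited). The gripper opens to 85 mm and grips with 20 to 120 N. Pads are 22 mm wide; open, the fingers measure 114 mm over their backs; the gripper's body (76 mm by 85 mm) begins 54 mm behind the grasp point. The pads swing forward as they close: fully open they stand 13 mm farther back than shut.
Start: joints at [1.112, 0.332, -0.065, 1.46, 0.022, 1.35, -0.088], TCP at [0.264, -0.567, 0.21] pointing down, gripper open.
Joint ranges: [-2.6, 2.6], [-0.5, 2.12], [-1.47, 1.34], [0.16, 2.42], [-1.27, 4.41], [0.06, 2.06], [-2.6, 2.6]. Speed limits (rad/s): [2.22, 2.22, 2.79, 2.79, 3.14, 3.14, 3.14].

INTERFACE

Orientations are given as a unit quaternion [x, y, z, w].
In Python, from workcell import manip gives the robot as it stands. The module is installed in compiled form; this text tells all that it offers.
- The arm moves only by the shell command python3 -m creep 'ROWS' [OPENING] [FORCE]. ROWS is a JSON object of lists of equal length, an entry for each row: "slide": the shift along the tool's x, y, z in m, a list of three; "twist": the turn about the tool's z in degrees. A call has 1 to 8 rows; each row shifts and turns the commanded pose from where the row before left it, along the tool's axes as they then stand; what a row does not reach is not made up. A row lasts 1/8 s, in which the tool goes at most 62.5 mm and 10.7 degrees, less where a joint would pass 70% of its speed; a pose out of reach is approached as far as the arm can. A call with a gripper value outside its range is refused whole. OPENING is the opening in per cent of the stroke, from 0 (shut) to 100 (fully open), set as the call begins (- or left out, the last holds). The fingers move at their own pace and stop on an object; FORCE is the grip in N (left out, the last holds). Time passes only in rows, so rows that do not move let the fingers close. It gives the time, the measured TCP pose, the force, the opening and the grip force at its end, in the units of the state.
- manip.get_obs(): the state, without advancing time (a new reading comes with each control period).
- manip.camera(name): name is "scene" or "top"; returns (picture, depth): 400x640x3 uint8, blue, green, red; 400x640 float32, m along the optical axis (not along the pixel's ray), 0 where there is no reading.
- manip.camera_params(name): a dict with "intrinsics" (3x3 intrinsics, pixels), "R" (3x3) and "t" (3): a world point X has camera coordinates R X + t. Camera axes: x right, y down, z forward; pixel columns grow to the right and rows downward; lengths in m; the calibration is good to about 2 mm. A picture is of the moment at which its call begins. camera_params takes no time and is no camera call.
- manip.hand_in(): hands the job in; it is judged then, once.
The state is a dict: "clock": time; "joint_pos": joint angles; "joint_velocities": joint speeds; "tau": joint torques, N m; "position": TCP position; "ee_rot": TCP orientation; "ft_force": force on the tool from outside, world axes, zero at the start; "torque": the same for the moment, N m; "grip_width": opening from 0.0 (shut) to 1.0 (fully open); "grasp_force": force on a finger pad.
Only numpy, scipy, OpenCV 4.12 (cv2) and the standard library are available. Lean on these libraries where they do the work, as an engineer would, in place of code of your own. Each camera call takes 0.05 s, during which the arm holds its last target. There are 200 camera calls.

## Working session

There is one attempt and no reset: what is moved stays moved. The work goes in short steps, Python scripts to look and compute and a shell command to move; the robot and the scene stay as the last step left them, time stands still between calls to the robot, and variables do not carry over. Pictures are saved under pics/ and viewed, at most 14 in all, crops included, and the job is handed in when it is done.

```bash
mkdir -p pics; python3 - <<'E'
from workcell import manip
import cv2,numpy as np
for n in("scene","top"):
    im,d=manip.camera(n); cv2.imwrite(f"pics/{n}0.png",im); np.save(f"{n}0.npy",d)
    p=manip.camera_params(n); print(n,p["intrinsics"],p["R"],p["t"],(-p["R"].T@p["t"]))
o=manip.get_obs();print(o,manip.pinch_z)
E
```

```text
scene [[407.90653716   0.         328.08525355]
 [  0.         407.90653716 201.27545474]
 [  0.           0.           1.        ]] [[-0.7607597   0.64860816  0.02349757]
 [ 0.32491175  0.41193387 -0.8513183 ]
 [-0.56185144 -0.64001401 -0.5241231 ]] [ 0.42348945 -0.14613239  1.17671759] [1.03079431 0.53863392 0.48238872]
top [[439.96218295   0.         318.59052542]
 [  0.         439.96218295 193.92742136]
 [  0.           0.           1.        ]] [[ 0.01242271 -0.99990293 -0.00630932]
 [-0.99472135 -0.01171508 -0.10194209]
 [ 0.10185828  0.00754241 -0.99477033]] [-0.01176303  0.54622811  0.92861592] [ 0.44890368 -0.01236678  0.97936898]
{'clock': 0.1, 'joint_pos': array([ 1.11237635,  0.33282856, -0.06468052,  1.46086726,  0.02159766,
        1.34988021, -0.08847592]), 'joint_velocities': array([-5.28543699e-04, -3.24922589e-03,  7.82353736e-04, -2.74530580e-03,
        3.50660481e-04, -1.79682797e-03, -3.89976250e-05]), 'tau': array([ 2.02463692e-03, -6.26741910e+01,  4.96111612e-02, -3.92427063e+01,
        1.62801461e-02,  6.95649374e-03, -9.73587862e-05]), 'position': array([ 0.26367961, -0.56625557,  0.2088783 ]), 'ee_rot': array([ 9.76348561e-01,  2.16201465e-01, -1.69081697e-04, -6.21513570e-04]), 'ft_force': array([-0.13200602, -0.02078772,  0.32002375]), 'torque': array([0.05099393, 0.00039818, 0.03250346]), 'grasp_force': 0.0, 'grip_width': 0.9977992115372872} 0.0187
```

View pics/scene0.png

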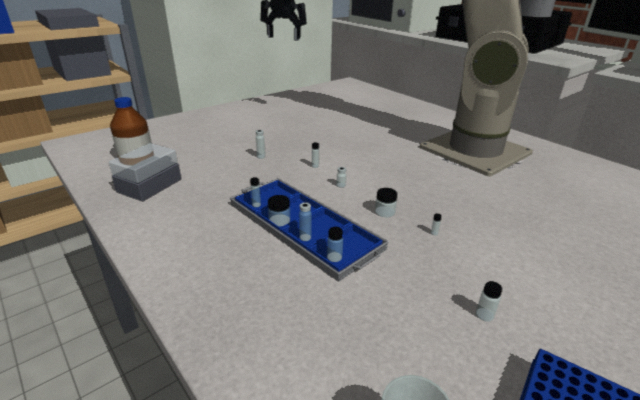

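View pics/top0.png

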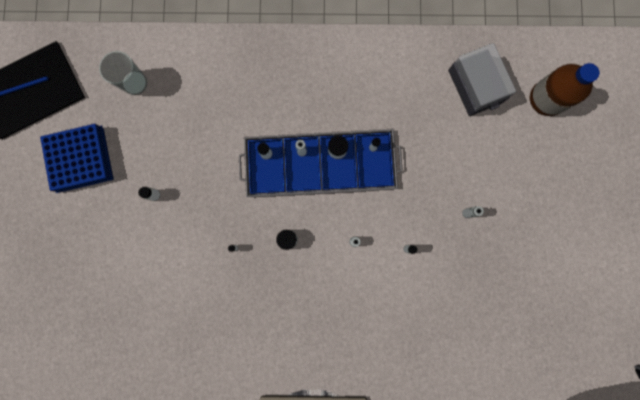

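The scene view shows the bins in the order medium vial (335,240), crimped (305,220), jar (279,210), slim (255,190). In the top view the loose items are: medium vial cap (148,192), short slim (231,248), jar (287,239), short headspace (356,241), slim (412,249) and headspace (479,211).

```bash
cat > h.py <<'E'
from workcell import manip
import cv2,numpy as np
P={n:manip.camera_params(n) for n in("scene","top")}
def ray(n,uv):
    p=P[n];c=-p["R"].T@p["t"];return c,p["R"].T@np.linalg.inv(p["intrinsics"])@np.array([*uv,1.])
def plane(n,uv,z): c,d=ray(n,uv);return c+d*(z-c[2])/d[2]
def proj(n,X): p=P[n];q=p["intrinsics"]@(p["R"]@np.array(X)+p["t"]);return q[:2]/q[2]
def tri(a,b):
    c1,d1=ray("top",a);c2,d2=ray("scene",b)
    s=np.linalg.lstsq(np.c_[d1,-d2],c2-c1,rcond=None)[0];p,q=c1+d1*s[0],c2+d2*s[1]
    return (p+q)/2,np.linalg.norm(p-q)
def blob(im,uv,kind,r=14):
    u,v=map(int,uv);c=im[v-r:v+r,u-r:u+r].astype(int)
    m=(c.max(2)<60) if kind=="k" else (c.min(2)>195)
    n,l,s,ce=cv2.connectedComponentsWithStats(m.astype(np.uint8))
    if n<2:return None
    i=1+np.argmax(s[1:,4]);return ce[i]+[u-r,v-r],s[i]
E
python3 - <<'E'
from h import *
t=cv2.imread("pics/top0.png");s=cv2.imread("pics/scene0.png");d=np.load("top0.npy")
L={"vial":((148,192),(492,289),"k"),"sslim":((231,248),(437,217),"k"),"jar":((287,239),(387,196),"k"),"shead":((356,241),(342,170),"w"),"slim":((412,249),(316,146),"k"),"head":((479,211),(260,133),"w"),
"Bvial":((264,151),(335,233),"k"),"Bhead":((300,147),(305,206),"w"),"Bjar":((338,147),(279,204),"k"),"Bslim":((375,144),(255,182),"k")}
for n,(a,b,k) in L.items():
    A=blob(t,a,k);B=blob(s,b,k)
    if A is None or B is None: print(n,A,B);continue
    X,e=tri(A[0],B[0]);u,v=A[0].round().astype(int)
    c,dr=ray("top",A[0]);D=c+dr*np.median(d[v-1:v+2,u-1:u+2])
    print(n,A[0].round(1),A[1][2:],B[0].round(1),B[1][2:],X.round(4),"err",e.round(4),"depthpt",D.round(4))
hs=cv2.cvtColor(t,cv2.COLOR_BGR2HSV);m=cv2.inRange(hs,(105,150,40),(125,255,255));m[:, :200]=0;m[:,420:]=0
m=cv2.morphologyEx(m,cv2.MORPH_CLOSE,np.ones((15,15)))
c=max(cv2.findContours(m,0,2)[0],key=cv2.contourArea);r=cv2.minAreaRect(c);print(r)
for p in cv2.boxPoints(r):print(p,plane("top",p,.021).round(4))
C=np.vstack([t[125:205,230:415]]);G=t[190:265,130:210]
cv2.imwrite("pics/c1.png",cv2.resize(t[120:262,130:490],(800,316),interpolation=2))
E
```

```text
vial [145.  192.1] [ 13  11 114] [492.3 289.4] [ 18  17 233] [0.5432 0.3618 0.0558] err 0.0007 depthpt [0.5424 0.3597 0.0619]
sslim [231.4 247.8] [ 6  6 30] [437. 217.] [ 7  7 45] [0.4281 0.1778 0.0415] err 0.0006 depthpt [0.4281 0.1768 0.0472]
jar [286.6 239.1] [ 20  19 316] [386.4 195. ] [ 20  15 251] [0.4479 0.0611 0.0445] err 0.0001 depthpt [0.4479 0.0607 0.0506]
shead None None
slim [412.5 248.9] [10  8 60] [314.9 145.5] [ 7  6 37] [ 0.431  -0.201   0.0613] err 0.0 depthpt [ 0.431  -0.2002  0.0652]
head None None
Bvial [262.1 146.6] [ 20  17 142] [335.1 233. ] [ 14  13 156] [0.6415 0.1155 0.0644] err 0.0007 depthpt [0.6413 0.1149 0.0667]
Bhead None None
Bjar [338.3 144.1] [ 28  23 405] [278.  202.9] [ 23  17 308] [ 0.6513 -0.0458  0.0511] err 0.0014 depthpt [ 0.6509 -0.0461  0.0554]
Bslim [376.3 142.4] [10 10 74] [254.3 181.5] [ 8  8 56] [ 0.6538 -0.1263  0.0654] err 0.0012 depthpt [ 0.6522 -0.1252  0.0706]
((320.0777893066406, 162.53164672851562), (53.34042739868164, 143.99838256835938), 86.79478454589844)
[246.70003 139.9288 ] [0.6656 0.156  0.021 ]
[390.47318 131.8775 ] [ 0.6873 -0.1629  0.021 ]
[393.45557 185.13449] [ 0.5683 -0.1689  0.021 ]
[249.6824  193.18579] [0.5469 0.146  0.021 ]
```

View pics/c1.png

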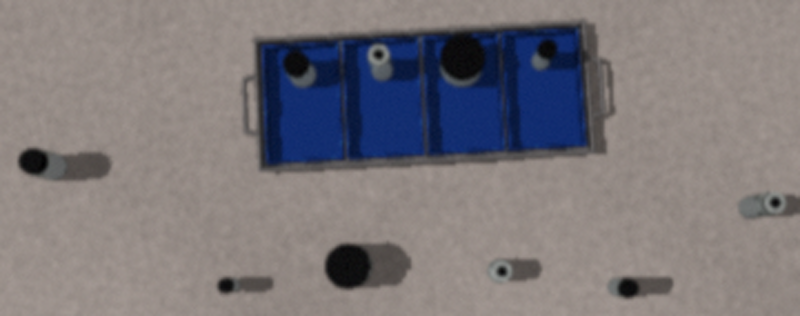

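Heights and pitch match the stated sizes (jar top 50 mm, slim 65, vial 61; bins at 80 mm pitch, yaw about 3.5°). The crop puts the crimped caps at (479,211) and (355,241). Next I'll measure those.

```bash
cat >> h.py <<'E'
def todo(X,yaw=None,grip=None):
    "remaining slide in current tool axes to TCP target X, twist to world yaw of tool x (deg)"
    from scipy.spatial.transform import Rotation as Ro
    o=manip.get_obs();R=Ro.from_quat(o["ee_rot"]).as_matrix();y=np.degrees(np.arctan2(R[1,0],R[0,0]))
    print("slide(mm)",(R.T@(np.array(X)-o["position"])*1e3).round(1),"twist",None if yaw is None else round(y-yaw,1))
    if yaw is not None:
        a=np.radians(yaw);R2=np.array([[np.cos(a),np.sin(a),0],[np.sin(a),-np.cos(a),0],[0,0,-1]]).T
        print("slide after twist",(R2.T@(np.array(X)-o["position"])*1e3).round(1),"clock",o["clock"])
E
python3 - <<'E'
from h import *
t=cv2.imread("pics/top0.png");s=cv2.imread("pics/scene0.png");d=np.load("top0.npy")
def ring(im,uv,r=9):
    u,v=map(int,uv);c=im[v-r:v+r,u-r:u+r].astype(int).min(2)
    m=(c>np.percentile(c,99)*.8).astype(np.uint8);m=cv2.morphologyEx(m,cv2.MORPH_CLOSE,np.ones((5,5)))
    n,l,st,ce=cv2.connectedComponentsWithStats(m);i=1+np.argmax(st[1:,4]);return ce[i]+[u-r,v-r],st[i]
for n,a,b in(("head",(479,211),(260,134)),("shead",(356,241),(342,171)),("Bhead",(300,145),(305,206))):
    A=ring(t,a,7);B=ring(s,b,6);X,e=tri(A[0],B[0]);u,v=A[0].round().astype(int);c,dr=ray("top",A[0])
    D=c+dr*np.median(d[v-3:v+4,u-3:u+4]);print(n,A,B,X.round(4),e.round(4),D.round(4))
a=np.radians(3.5);x=np.array([np.cos(a),np.sin(a)]);y=np.array([-np.sin(a),np.cos(a)]);c=np.array([.617,-.0074])
for n,o in(("vial",.12),("head",.04),("jar",-.04),("slim",-.12)):print(n,"held",(c+o*y+.03*x).round(4),"place",(c+o*y-.026*x).round(4))
E
```

```text
head (array([477.62130178, 210.26035503]), array([  0,   0,  14,  14, 169], dtype=int32)) (array([259.5, 133.5]), array([  0,   0,  12,  12, 144], dtype=int32)) [ 0.5112 -0.3336  0.0704] 0.0018 [ 0.5116 -0.3323  0.0755]
shead (array([354.38650307, 240.39877301]), array([  0,   0,  14,  14, 163], dtype=int32)) (array([341.5, 170.5]), array([  0,   0,  12,  12, 144], dtype=int32)) [ 0.4468 -0.0821  0.0438] 0.0001 [ 0.4469 -0.082   0.0462]
Bhead (array([300.18604651, 144.3372093 ]), array([ 3,  0, 11, 14, 86], dtype=int32)) (array([305.35897436, 206.93589744]), array([ 0,  3, 12,  9, 78], dtype=int32)) [0.6441 0.0344 0.0787] 0.001 [0.6439 0.0339 0.0814]
vial held [0.6396 0.1142] place [0.5837 0.1108]
head held [0.6445 0.0344] place [0.5886 0.0309]
jar held [ 0.6494 -0.0455] place [ 0.5935 -0.0489]
slim held [ 0.6543 -0.1253] place [ 0.5984 -0.1288]
```

```bash
python3 - <<'E'
from h import *
t=cv2.imread("pics/top0.png");d=np.load("top0.npy");s=cv2.imread("pics/scene0.png")
for n,(u,v),z,w in(("head",(479,211),.075,(260,133)),("shead",(356,241),.046,(342,170)),("Bhead",(300,145),.0805,(305,206))):
    c=t[v-8:v+9,u-8:u+9].astype(int).max(2);m=(c<80).astype(np.uint8);k,l,st,ce=cv2.connectedComponentsWithStats(m)
    i=min(range(1,k),key=lambda i:np.hypot(*(ce[i]-8)));p=ce[i]+[u-8,v-8];print(n,p,st[i],plane("top",p,z).round(4))
    dd=d[v-8:v+9,u-8:u+9];
    # raised pixels from depth
    vv,uu=np.mgrid[v-8:v+9,u-8:u+9];H=np.array([[(lambda c_,r_:c_+r_*dd[j,i])(*ray("top",(uu[j,i],vv[j,i]))) for i in range(17)] for j in range(17)])
    k=H[...,2]>z-.01;print("depth cap",H[k].mean(0).round(4),k.sum(),np.ptp(H[k],axis=0).round(4))
    print("scene ray at z",plane("scene",w,z-.004).round(4))
todo([.511,-.335,.15],3.5)
E
```

```text
head [478.4 210.6] [ 6  6  4  4 15] [ 0.511  -0.3341  0.075 ]
depth cap [ 0.5114 -0.3327  0.0745] 85 [0.0187 0.0203 0.0139]
scene ray at z [ 0.5088 -0.3334  0.071 ]
shead [355.61538462 241.61538462] [ 6  7  4  4 13] [ 0.4443 -0.0846  0.046 ]
depth cap [ 0.4458 -0.0803  0.0854] 72 [0.0168 0.0795 0.9369]
scene ray at z [ 0.4417 -0.0858  0.042 ]
Bhead [299.81818182 144.18181818] [ 6  6  4  4 11] [0.6444 0.0348 0.0805]
depth cap [0.6344 0.0323 0.1267] 78 [0.2046 0.0571 0.9085]
scene ray at z [0.6403 0.0291 0.0765]
slide(mm) [ 321.8 -105.1   59. ] twist 21.5
slide after twist [ 261.  -215.7   58.9] clock 0.1
```

```bash
python3 -m creep '{"slide":[[0,0,0.02],[0,0,0.02],[0,0,0.019],[0.043,-0.036,0],[0.043,-0.036,0],[0.043,-0.036,0],[0.043,-0.036,0],[0.043,-0.036,0]],"twist":[7.2,7.2,7.1,0,0,0,0,0]}' 100
python3 -m creep '{"slide":[[0.043,-0.036,0],[0,0,0],[0,0,0]],"twist":[0,0,0]}'
python3 -c "
from h import *
todo([.511,-.333,.15],3.5)"
```

```text
clock: 1.1
position: [0.4685, -0.3725, 0.1504]
ee_rot: [1.0, 0.03, -0.0, -0.0]
ft_force: [0.1, -0.4, -0.6]
grip_width: 1.0
grasp_force: 0.0
clock: 1.48
position: [0.5078, -0.3357, 0.1502]
ee_rot: [1.0, 0.03, -0.0, 0.0]
ft_force: [-1.2, -0.9, 0.9]
grip_width: 0.999
grasp_force: 0.0
slide(mm) [ 3.4 -2.5  0.2] twist -0.0
slide after twist [ 3.4 -2.5  0.2] clock 1.475
```

```bash
python3 -m creep '{"slide":[[0.0034,-0.0025,0.04],[0,0,0.05],[0,0,0.038],[0,0,0],[0,0,0]],"twist":[0,0,0,0,0]}' 80
python3 -m creep '{"slide":[[0,0,0],[0,0,0],[0,0,0],[0,0,0],[0,0,0],[0,0,0],[0,0,0],[0,0,0]],"twist":[0,0,0,0,0,0,0,0]}' 0 30
```

```text
clock: 2.1
position: [0.5119, -0.3341, 0.0244]
ee_rot: [1.0, 0.03, 0.001, 0.001]
ft_force: [0.9, -0.4, 0.1]
grip_width: 0.803
grasp_force: 0.0
clock: 3.1
position: [0.5122, -0.3332, 0.0236]
ee_rot: [1.0, 0.03, 0.001, 0.001]
ft_force: [-0.8, -0.7, 5.8]
grip_width: 0.249
grasp_force: 29.4
```

```bash
python3 -m creep '{"slide":[[0,0,-0.03],[0,0,-0.05],[0,0,-0.04],[0.012,-0.045,0],[0.012,-0.045,0],[0.012,-0.045,0],[0.012,-0.045,0],[0.012,-0.045,0]],"twist":[0,0,0,0,0,0,0,0]}'
python3 -m creep '{"slide":[[0.012,-0.045,0],[0.012,-0.045,0],[0.012,-0.042,0],[0,0,0],[0,0,0],[0,0,0]],"twist":[0,0,0,0,0,0]}'
python3 -c "
from h import *
todo([.5886,.0309,.15],3.5)
im,d=manip.camera('scene');cv2.imwrite('pics/s1.png',cv2.resize(im[100:300,180:480],None,fx=2.5,fy=2.5))"
```

```text
clock: 4.1
position: [0.5578, -0.1029, 0.1426]
ee_rot: [1.0, 0.03, -0.0, 0.0]
ft_force: [0.1, -0.1, -0.1]
grip_width: 0.251
grasp_force: 29.4
clock: 4.85
position: [0.5857, 0.0279, 0.1425]
ee_rot: [1.0, 0.029, -0.0, 0.0]
ft_force: [-0.7, -0.2, -0.0]
grip_width: 0.255
grasp_force: 29.4
slide(mm) [ 3.1 -2.9 -7.5] twist -0.2
slide after twist [ 3.1 -2.9 -7.5] clock 4.85
```

View pics/s1.png

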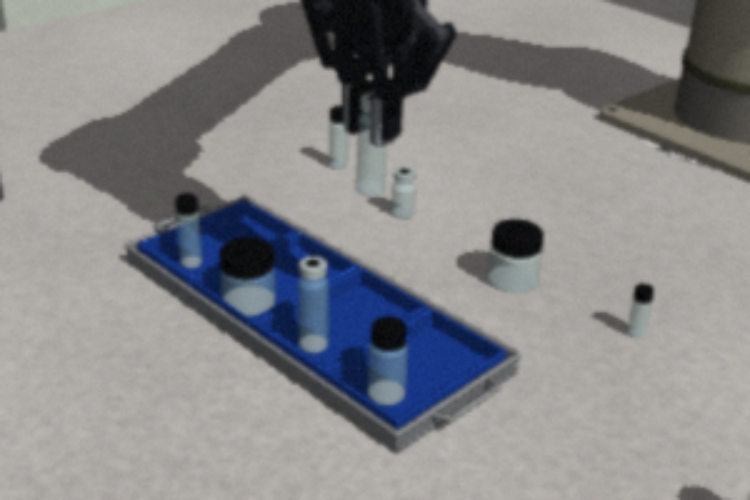

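The vial hangs upright between the fingers at crop (370,150), and the tray and the other items are undisturbed. Lowering it.

```bash
python3 -m creep '{"slide":[[0.003,-0.003,0.04],[0,0,0.04],[0,0,0.02],[0,0,0.008],[0,0,0],[0,0,0.002],[0,0,0.002],[0,0,0]],"twist":[0,0,0,0,0,0,0,0]}'
```

```text
clock: 5.9
position: [0.5887, 0.0326, 0.0309]
ee_rot: [1.0, 0.03, 0.0, 0.0]
ft_force: [0.0, -0.8, -1.4]
grip_width: 0.251
grasp_force: 29.4
```

```bash
python3 -m creep '{"slide":[[0,0,0.001],[0,0,0.001],[0,0,0.0005],[0,0,0]],"twist":[0,0,0,0]}'
```

```text
clock: 6.4
position: [0.5893, 0.0326, 0.0291]
ee_rot: [1.0, 0.03, 0.001, 0.0]
ft_force: [-1.2, -0.9, 6.4]
grip_width: 0.255
grasp_force: 30.0
```

```bash
python3 -m creep '{"slide":[[0,0,0],[0,0,0],[0,0,0],[0,0,0],[0,0,-0.02],[0,0,-0.05],[0,0,-0.05],[0,0,0]],"twist":[0,0,0,0,0,0,0,0]}' 52
python3 -m creep '{"slide":[[-0.0287,0.0372,0],[-0.0287,0.0372,0],[-0.0287,0.0372,0],[-0.0287,0.0372,0],[-0.0287,0.0372,0],[-0.0287,0.0372,0],[0,0,0],[0,0,0]],"twist":[0,0,0,0,0,0,0,0]}' 70
python3 -c "
from h import *
todo([.431,-.2005,.022],3.5)
im,d=manip.camera('scene');cv2.imwrite('pics/s2.png',cv2.resize(im[100:300,180:480],None,fx=2.5,fy=2.5))"
```

```text
clock: 7.4
position: [0.5913, 0.0332, 0.1541]
ee_rot: [1.0, 0.03, 0.004, -0.0]
ft_force: [0.2, 0.8, -0.6]
grip_width: 0.52
grasp_force: 0.0
clock: 8.4
position: [0.4306, -0.2, 0.1485]
ee_rot: [1.0, 0.03, 0.0, -0.0]
ft_force: [0.3, 0.3, 0.4]
grip_width: 0.701
grasp_force: 0.0
slide(mm) [  0.3   0.6 126.5] twist -0.0
slide after twist [  0.4   0.6 126.5] clock 8.4
```

View pics/s2.png

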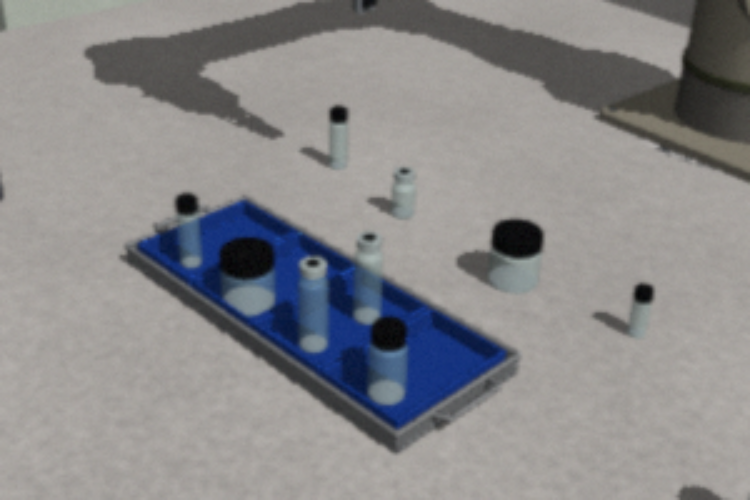

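The headspace vial stands upright in its bin at crop (368,280), beside its twin. Next is the slim vial.

```bash
python3 -m creep '{"slide":[[0,0,0.04],[0,0,0.05],[0,0,0.036],[0,0,0],[0,0,0]],"twist":[0,0,0,0,0]}'
python3 -m creep '{"slide":[[0,0,0],[0,0,0],[0,0,0],[0,0,0],[0,0,0],[0,0,0],[0,0,0],[0,0,0]],"twist":[0,0,0,0,0,0,0,0]}' 0 30
python3 -c "
from h import *
o=manip.get_obs();p=o['position'].copy();p[:2]+=np.array([.5984,-.1288])-p[:2];todo(p,3.5)"
```

```text
clock: 9.07
position: [0.4315, -0.2002, 0.0235]
ee_rot: [1.0, 0.031, 0.001, 0.0]
ft_force: [0.5, 0.1, 0.4]
grip_width: 0.699
grasp_force: 0.0
clock: 10.07
position: [0.431, -0.2011, 0.0231]
ee_rot: [1.0, 0.03, 0.001, 0.001]
ft_force: [-0.2, -0.4, 6.7]
grip_width: 0.2
grasp_force: 29.3
slide(mm) [171.4 -62.1   0.2] twist -0.0
slide after twist [171.5 -62.    0. ] clock 10.075
```

```bash
python3 -m creep '{"slide":[[0,0,-0.03],[0,0,-0.05],[0,0,-0.04],[0.0429,-0.0155,0],[0.0429,-0.0155,0],[0.0429,-0.0155,0],[0.0429,-0.0155,0],[0,0,0]],"twist":[0,0,0,0,0,0,0,0]}'
python3 -m creep '{"slide":[[0,0,0],[0,0,0]],"twist":[0,0]}'
python3 -c "
from h import *
todo([.5984,-.1288,.0286],3.5)"
```

```text
clock: 11.08
position: [0.5996, -0.1254, 0.1413]
ee_rot: [0.999, 0.032, -0.0, -0.001]
ft_force: [-0.5, -0.3, -0.5]
grip_width: 0.204
grasp_force: 29.4
clock: 11.32
position: [0.5969, -0.1293, 0.1423]
ee_rot: [1.0, 0.03, -0.0, 0.0]
ft_force: [-0.2, 0.2, 0.1]
grip_width: 0.2
grasp_force: 29.4
slide(mm) [  1.5  -0.5 113.7] twist -0.1
slide after twist [  1.5  -0.4 113.7] clock 11.325
```

```bash
python3 -m creep '{"slide":[[0.0015,0,0.04],[0,0,0.04],[0,0,0.02],[0,0,0.009],[0,0,0],[0,0,0.0015],[0,0,0.001],[0,0,0]],"twist":[0,0,0,0,0,0,0,0]}'
python3 -m creep '{"slide":[[0,0,0.001],[0,0,0.001],[0,0,0]],"twist":[0,0,0]}'
```

```text
clock: 12.32
position: [0.5994, -0.1282, 0.031]
ee_rot: [1.0, 0.03, 0.0, 0.0]
ft_force: [-0.0, -1.0, -0.5]
grip_width: 0.196
grasp_force: 29.4
clock: 12.7
position: [0.5994, -0.1282, 0.0287]
ee_rot: [1.0, 0.03, 0.0, 0.0]
ft_force: [-0.0, -0.2, 1.9]
grip_width: 0.202
grasp_force: 29.5
```

```bash
python3 -m creep '{"slide":[[0,0,0],[0,0,0],[0,0,0],[0,0,0],[0,0,-0.02],[0,0,-0.05],[0,0,-0.05],[0,0,0]],"twist":[0,0,0,0,0,0,0,0]}' 46
python3 -m creep '{"slide":[[-0.028,-0.0396,0],[-0.028,-0.0396,0],[-0.028,-0.0396,0],[-0.028,-0.0396,0],[-0.028,-0.0396,0],[0,0,0],[0,0,0],[0,0,0]],"twist":[0,0,0,0,0,0,0,0]}' 100
python3 -c "
from h import *
todo([.4479,.0608,.022],3.5)
im,d=manip.camera('scene');cv2.imwrite('pics/s3.png',cv2.resize(im[100:300,180:480],None,fx=2.5,fy=2.5))"
```

```text
clock: 13.7
position: [0.6021, -0.1285, 0.1549]
ee_rot: [1.0, 0.03, 0.004, 0.001]
ft_force: [-0.4, -0.7, -0.2]
grip_width: 0.462
grasp_force: 0.0
clock: 14.7
position: [0.448, 0.0601, 0.1487]
ee_rot: [1.0, 0.029, 0.0, -0.0]
ft_force: [-0.6, -0.7, 0.4]
grip_width: 0.996
grasp_force: 0.0
slide(mm) [-1.000e-01 -7.000e-01  1.267e+02] twist -0.1
slide after twist [-1.000e-01 -7.000e-01  1.267e+02] clock 14.7
```

View pics/s3.png

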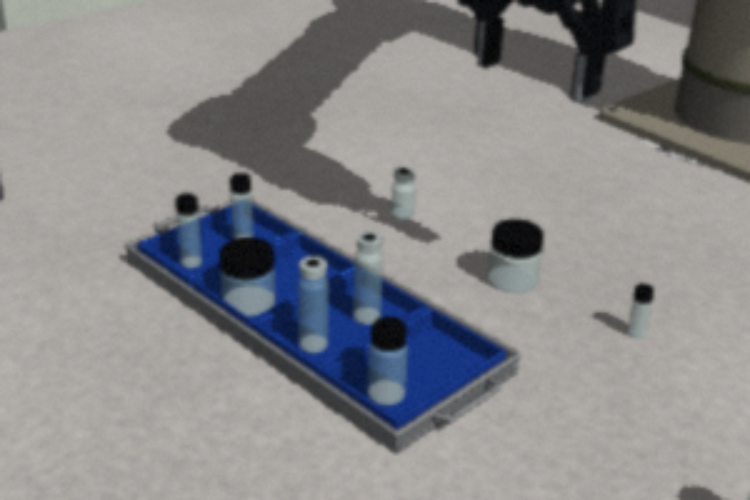

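The slim vial stands upright in the far bin at crop (240,210). The jar is untouched at (515,255).

```bash
python3 -m creep '{"slide":[[0,-0.0007,0.04],[0,0,0.05],[0,0,0.039],[0,0,0],[0,0,0]],"twist":[0,0,0,0,0]}'
python3 -m creep '{"slide":[[0,0,0],[0,0,0],[0,0,0],[0,0,0],[0,0,0],[0,0,0],[0,0,0],[0,0,0]],"twist":[0,0,0,0,0,0,0,0]}' 0 35
python3 -c "
from h import *
o=manip.get_obs();p=o['position'].copy();p[:2]=[.5935,-.0489];todo(p,3.5)"
```

```text
clock: 15.38
position: [0.4485, 0.0617, 0.0209]
ee_rot: [1.0, 0.03, 0.001, -0.0]
ft_force: [0.3, -0.9, 1.0]
grip_width: 1.001
grasp_force: 0.0
clock: 16.38
position: [0.4483, 0.0617, 0.0207]
ee_rot: [1.0, 0.03, 0.001, 0.0]
ft_force: [-1.2, -0.6, 8.4]
grip_width: 0.479
grasp_force: 34.3
slide(mm) [138.2 119.1   0.3] twist -0.0
slide after twist [138.1 119.2   0. ] clock 16.375
```

```bash
python3 -m creep '{"slide":[[0,0,-0.03],[0,0,-0.05],[0,0,-0.04],[0.0345,0.0298,0],[0.0345,0.0298,0],[0.0345,0.0298,0],[0.0345,0.0298,0],[0,0,0]],"twist":[0,0,0,0,0,0,0,0]}'
python3 -m creep '{"slide":[[0,0,0],[0,0,0]],"twist":[0,0]}'
python3 -c "
from h import *
todo([.5935,-.0489,.0262],3.5)"
```

```text
clock: 17.38
position: [0.5938, -0.0519, 0.139]
ee_rot: [1.0, 0.028, -0.0, 0.0]
ft_force: [-0.7, 1.2, -1.1]
grip_width: 0.475
grasp_force: 35.6
clock: 17.62
position: [0.592, -0.048, 0.1399]
ee_rot: [1.0, 0.031, 0.0, -0.0]
ft_force: [-0.0, -0.4, -0.2]
grip_width: 0.482
grasp_force: 35.6
slide(mm) [  1.4   1.  113.7] twist 0.0
slide after twist [  1.5   1.  113.7] clock 17.625
```

```bash
python3 -m creep '{"slide":[[0,0.001,0.04],[0,0,0.04],[0,0,0.02],[0,0,0.009],[0,0,0],[0,0,0.0015],[0,0,0.001],[0,0,0]],"twist":[0,0,0,0,0,0,0,0]}'
python3 -m creep '{"slide":[[0,0,0.001],[0,0,0.001],[0,0,0]],"twist":[0,0,0]}'
```

```text
clock: 18.62
position: [0.5927, -0.05, 0.0285]
ee_rot: [1.0, 0.03, 0.0, 0.0]
ft_force: [-0.6, -0.3, -1.4]
grip_width: 0.477
grasp_force: 35.7
clock: 19.0
position: [0.5927, -0.05, 0.0264]
ee_rot: [1.0, 0.03, 0.0, 0.0]
ft_force: [-1.1, -0.5, 2.7]
grip_width: 0.481
grasp_force: 35.9
```

```bash
python3 -m creep '{"slide":[[0,0,0],[0,0,0],[0,0,0],[0,0,0],[0,0,-0.02],[0,0,-0.05],[0,0,-0.05],[0,0,0]],"twist":[0,0,0,0,0,0,0,0]}' 68
python3 -m creep '{"slide":[[-0.0032,-0.0517,0],[-0.0032,-0.0517,0],[-0.0032,-0.0517,0],[-0.0032,-0.0517,0],[-0.0032,-0.0517,0],[-0.0032,-0.0517,0],[-0.0032,-0.0517,0],[-0.0032,-0.0517,0]],"twist":[0,0,0,0,0,0,0,0]}' 80
python3 -m creep '{"slide":[[0,0,0],[0,0,0]],"twist":[0,0]}'
python3 -c "
from h import *
todo([.5425,.361,.022],3.5)
im,d=manip.camera('scene');cv2.imwrite('pics/s4.png',cv2.resize(im[100:340,220:540],None,fx=2.4,fy=2.4))"
```

```text
clock: 20.0
position: [0.5953, -0.0498, 0.1522]
ee_rot: [1.0, 0.03, 0.004, 0.001]
ft_force: [0.7, 0.2, -0.3]
grip_width: 0.679
grasp_force: 0.0
clock: 21.0
position: [0.5416, 0.3627, 0.1465]
ee_rot: [1.0, 0.03, 0.0, 0.0]
ft_force: [1.7, 0.6, 0.1]
grip_width: 0.798
grasp_force: 0.0
clock: 21.25
position: [0.542, 0.3608, 0.1461]
ee_rot: [1.0, 0.03, -0.0, 0.0]
ft_force: [0.1, 0.6, -0.5]
grip_width: 0.8
grasp_force: 0.0
slide(mm) [  0.5  -0.3 124.1] twist -0.0
slide after twist [  0.5  -0.2 124.1] clock 21.25
```

View pics/s4.png

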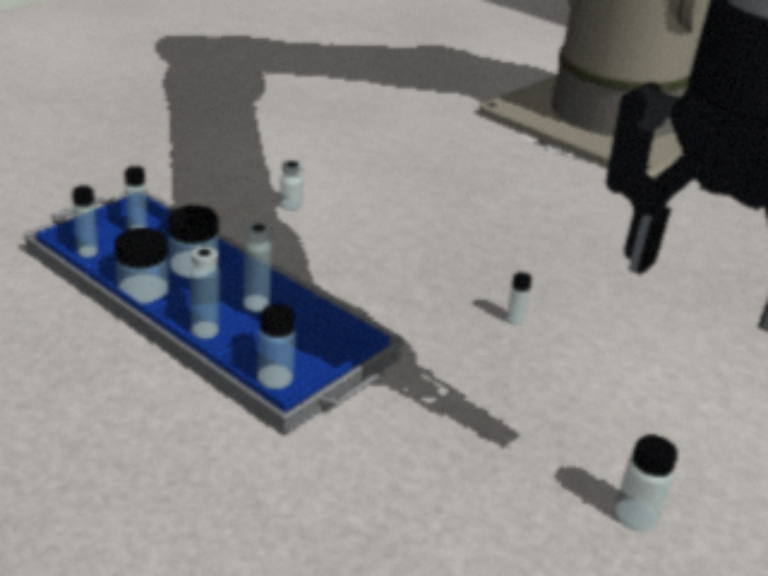

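The jar stands upright in its bin at crop (192,245). The vial at (648,485) is next.

```bash
python3 -m creep '{"slide":[[0.0005,0,0.04],[0,0,0.05],[0,0,0.034],[0,0,0],[0,0,0]],"twist":[0,0,0,0,0]}'
python3 -m creep '{"slide":[[0,0,0],[0,0,0],[0,0,0],[0,0,0],[0,0,0],[0,0,0],[0,0,0],[0,0,0]],"twist":[0,0,0,0,0,0,0,0]}' 0 30
python3 -c "
from h import *
o=manip.get_obs();p=o['position'].copy();p[:2]=[.5837,.1108];todo(p,3.5)"
```

```text
clock: 21.92
position: [0.5437, 0.3612, 0.024]
ee_rot: [1.0, 0.03, 0.001, -0.0]
ft_force: [-0.1, 0.8, 0.8]
grip_width: 0.801
grasp_force: 0.0
clock: 22.92
position: [0.5431, 0.3619, 0.0233]
ee_rot: [1.0, 0.03, 0.001, -0.0]
ft_force: [-0.5, 0.1, 5.6]
grip_width: 0.29
grasp_force: 29.1
slide(mm) [ 2.540e+01  2.531e+02 -2.000e-01] twist -0.0
slide after twist [ 25.2 253.1   0. ] clock 22.925
```

```bash
python3 -m creep '{"slide":[[0,0,-0.03],[0,0,-0.05],[0,0,-0.04],[0.005,0.0506,0],[0.005,0.0506,0],[0.005,0.0506,0],[0.005,0.0506,0],[0.005,0.0506,0]],"twist":[0,0,0,0,0,0,0,0]}'
python3 -m creep '{"slide":[[0,0,0],[0,0,0],[0,0,0]],"twist":[0,0,0]}'
python3 -c "
from h import *
todo([.5837,.1108,.0288],3.5)
im,d=manip.camera('scene');cv2.imwrite('pics/s5.png',cv2.resize(im[100:300,220:460],None,fx=3,fy=3))"
```

```text
clock: 23.92
position: [0.5827, 0.1086, 0.1423]
ee_rot: [1.0, 0.03, 0.0, 0.0]
ft_force: [1.8, 0.1, -0.9]
grip_width: 0.288
grasp_force: 29.5
clock: 24.3
position: [0.5823, 0.1121, 0.1422]
ee_rot: [1.0, 0.031, 0.0, -0.0]
ft_force: [-0.4, 0.7, -0.5]
grip_width: 0.29
grasp_force: 29.5
slide(mm) [  1.3   1.5 113.4] twist 0.1
slide after twist [  1.3   1.4 113.4] clock 24.3
```

View pics/s5.png

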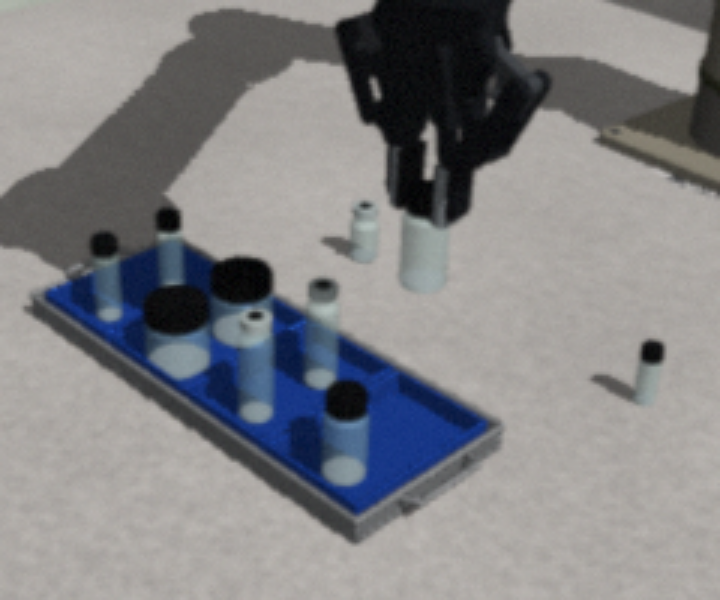

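The vial is held upright at crop (424,245). Lowering it.

```bash
python3 -m creep '{"slide":[[0,0.0015,0.04],[0,0,0.04],[0,0,0.02],[0,0,0.009],[0,0,0],[0,0,0.0015],[0,0,0.001],[0,0,0]],"twist":[0,0,0,0,0,0,0,0]}'
python3 -m creep '{"slide":[[0,0,0.001],[0,0,0.001],[0,0,0]],"twist":[0,0,0]}'
```

```text
clock: 25.35
position: [0.583, 0.1088, 0.031]
ee_rot: [1.0, 0.03, 0.0, 0.0]
ft_force: [-0.8, -1.1, -1.0]
grip_width: 0.289
grasp_force: 29.5
clock: 25.72
position: [0.583, 0.1089, 0.0289]
ee_rot: [1.0, 0.03, 0.0, -0.0]
ft_force: [-0.4, 0.5, 1.6]
grip_width: 0.285
grasp_force: 30.1
```

```bash
python3 -m creep '{"slide":[[0,0,0.0007],[0,0,0]],"twist":[0,0]}'
python3 -m creep '{"slide":[[0,0,0],[0,0,0],[0,0,0],[0,0,0],[0,0,-0.02],[0,0,-0.05],[0,0,-0.05],[0,0,0]],"twist":[0,0,0,0,0,0,0,0]}' 55
python3 -m creep '{"slide":[[-0.03,-0.05,-0.02],[-0.03,-0.05,-0.01],[-0.03,-0.05,0],[0,-0.05,0],[0,0,0],[0,0,0],[0,0,0],[0,0,0]],"twist":[0,0,0,0,0,0,0,0]}'
python3 -c "
from h import *
im,d=manip.camera('scene');t,_=manip.camera('top')
cv2.imwrite('pics/s6.png',np.vstack([cv2.resize(im[130:290,220:460],(640,426))[:,:],cv2.resize(t[120:262,200:500],(640,303))])[:,:])
i=cv2.imread('pics/s6.png');cv2.imwrite('pics/s6.png',cv2.resize(i,None,fx=.8,fy=.8))
for a in((231,248),):print(blob(t,a,'k')[0])
c=t[233:250,348:365].astype(int).max(2)<80;print(np.argwhere(c).mean(0)+[233,348])"
```

```text
clock: 25.98
position: [0.5833, 0.1091, 0.0288]
ee_rot: [1.0, 0.03, 0.001, -0.0]
ft_force: [-1.4, -0.3, 8.6]
grip_width: 0.287
grasp_force: 31.0
clock: 26.98
position: [0.5854, 0.1098, 0.1539]
ee_rot: [1.0, 0.03, 0.004, -0.001]
ft_force: [0.8, -0.1, -1.4]
grip_width: 0.552
grasp_force: 0.0
clock: 27.98
position: [0.4813, 0.3019, 0.1779]
ee_rot: [1.0, 0.029, 0.0, 0.0]
ft_force: [0.9, 0.6, -0.3]
grip_width: 0.546
grasp_force: 0.0
[231.59259259 247.92592593]
[241.4137931  355.55172414]
```

View pics/s6.png

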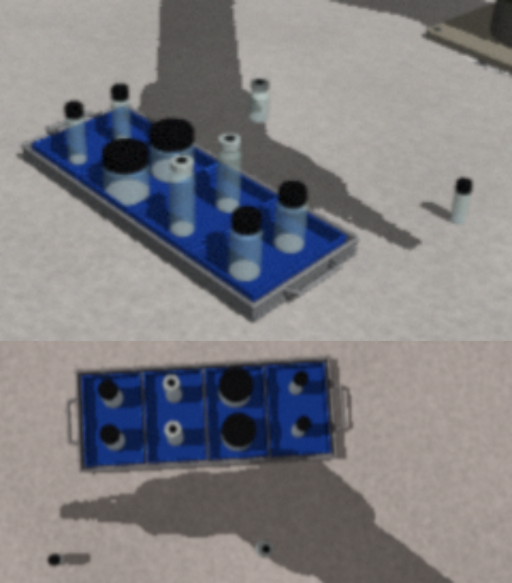

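All four items stand beside their twins: in the lower panel the loose ones are at (112,436), (173,432), (239,431) and (303,427). The two short vials have not moved; their pixels match the first picture.

```bash
python3 -c "
from workcell import manip
print(manip.hand_in())"
```

```text
the job is handed in; nothing more can be done
None
```

The jar, medium vial, slim vial and tall crimped vial each stand upright in the bin of their own kind, both short look-alikes are where they started, and the job was handed in at about 28 s; no verdict was returned.

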